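# Brush out the tall parts canister

### The job

Take the long bottle brush out of its pot and brush out the inside of the tall open canister: push the brush down to the bottom three times, drawing it up nearly to the mouth between strokes. Keep the canister standing where it is, then put the brush back upright in its own pot and let go of it.

Things in the scene. Friction and masses are not known exactly. Their poses are not given: they have to be found in the camera images.
- brush: Long bottle brush, 220 mm, 0.12 kg, round, standing upright in its pot. From its flat lower end up: pale bristle head 44 mm wide, 79 mm long (a rigid cylinder), 8 mm steel stem, and from 130 mm to 220 mm a round black handle 22 mm wide: grip it about 185 mm up. Origin: centre of the flat lower end; z points up the brush. It stands by itself on its flat end when set down upright.
- canister: The tall open canister: off-white, round, 110 mm tall, 86 mm outside and 78 mm inside diameter, inner floor 5 mm above its underside, loose, 0.55 kg. Origin: centre of its underside; z up. Two of the same make and diameter stand near it, bystanders: one open but only 55 mm tall, one 112 mm tall but closed by a black lid.
- pot: The brush's pot: dark steel, round, 60 mm tall, 84 mm outside and 76 mm inside diameter, inner floor 6 mm above its underside, open at the top, fixed to the bench. Origin: centre of its underside; z up. A like pot holding pens stands elsewhere. Nothing standing among these things, save the brush, is taller than 125 mm.
Not all that is in view belongs to the job. Of the things that look like the brush, the smaller one is meant.

How it is judged:
On the way, in this order (a step that is already met when the one before it is completed fails the run):
1. first stroke: the brush's end is no more than 35 mm above the tall canister's underside, inside it (within 30 mm of its axis) (horizontal distance between brush and canister below 0.03 m and z of brush in the frame of canister between 0 and 0.035 m), for 0.05 s.
2. the brush is drawn up so that its end is 60 mm or more above the canister's underside but still inside the mouth (horizontal distance between brush and canister below 0.03 m and z of brush in the frame of canister between 0.06 and 0.108 m), for 0.05 s.
3. second stroke: the brush's end is no more than 35 mm above the tall canister's underside, inside it (within 30 mm of its axis) (all of step 1), for 0.05 s.
4. the brush is drawn up so that its end is 60 mm or more above the canister's underside but still inside the mouth (all of step 2), for 0.05 s.
5. third stroke: the brush's end is no more than 35 mm above the tall canister's underside, inside it (within 30 mm of its axis) (all of step 3), for 0.05 s.
At the end, for the whole second after the job is handed in: The brush is at rest in its own pot, bristles down: end within 30 mm of the pot's axis and at most 20 mm above its underside, leaning under 0.4 rad. The tall canister stands at rest, upright within 0.1 rad, within 40 mm of where it started (horizontal distance between brush and pot below 0.03 m and z of brush in the frame of pot between 0 and 0.02 m and angle between brush's own z axis and vertical below 0.4 rad and linear speed of each of brush, canister below 0.03 m/s and angle between canister's own z axis and vertical below 0.1 rad and distance of canister from where it was at the start of the episode below 0.04 m); the robot touches nothing.
It fails at once if the tall canister is tipped by more than 0.35 rad (20 degrees) (angle between canister's own z axis and vertical above 0.35 rad).
It fails at once if the tall canister is pushed or lifted 60 mm or more from where it stood (distance of canister from where it was at the start of the episode above 0.06 m).
It also fails if it takes over 54 s, if anything falls off the work surface, if the arm or the gripper's body presses on something with over 40 N, if the wrist force passes 120 N, or if a joint passes its speed limit or range.

### The arm

A 6-joint arm with a two-finger parallel gripper is mounted at the origin on the work surface. World frame = base frame: x ahead of the robot, y to its left, z up, the work surface at z = 0. Lengths are in m, angles in rad, forces in N, time in s.
With the tool pointing down it reaches from about 0.275 to 0.775 m from the base axis. Payload 14.6 kg.
Tool frame: the origin (TCP) lies on the centre line of the jaws, within the pads' length; the fingertips stand 22 mm ahead of it and the grasp point (between the pads) lies 3 mm ahead of it; z points along the fingers, x is the direction in which the jaws open and shut, and the axes are right-handed (so a half turn about z gives the same grasp; the last joint's range is limited). The gripper opens to 85 mm and grips with 20 to 120 N. Pads are 22 mm wide; open, the fingers measure 114 mm over their backs; the gripper's body (76 mm by 85 mm) begins 54 mm behind the grasp point. The pads swing forward as they close: fully open they stand 13 mm farther back than shut.
Start: joints at [-1.497, 0.263, -0.048, 1.259, 0, 1.415], TCP at [0.119, -0.511, 0.223] pointing down, gripper open.
Joint ranges: [-2.65, 2.65], [-0.89, 1.7], [-1.18, 1.37], [-2.13, 2.11], [-1.35, 1.29], [-3.14, 3.14]. Speed limits (rad/s): [1.89, 1.89, 2.57, 2.79, 3.14, 3.14].

### API

Orientations are given as a unit quaternion [w, x, y, z].
In Python, from station import bot gives the robot as it stands.
- The arm moves only by the shell command python3 -m handwheel 'ROWS'. ROWS is a JSON object of lists of equal length, an entry for each row: "linear": the shift along the tool's x, y, z in mm, a list of three; "twist": the turn, a rotation vector about the tool's x, y, z in degrees, a list of three; "hand": the opening, from -1 (shut) to 1 (fully open). In form: {"linear": [[tx, ty, tz], ...], "twist": [[rx, ry, rz], ...], "hand": [hand, ...]}. A call has exactly 10 rows; each row is the pose to reach, as a shift and turn from the pose commanded when the call began, along the tool's axes at that moment; what a row does not reach only later rows make up. A row lasts 1/12 s, in which the tool goes at most 41.7 mm and 7.16 degrees, less where a joint would pass 70% of its speed; a pose out of reach is approached as far as the arm can. A call with a gripper value outside its range is refused whole. The fingers move at their own pace and stop on an object; the grip force is fixed at half the most. Time passes only in rows, so rows that repeat a pose let the fingers close, or fill a call up. It gives the time, the measured TCP pose, the force and the opening at its end, in the units of the state.
- bot.observe(): the state, without advancing time (a new reading comes with each control period).
- bot.snapshot(name): name is "scene" or "side" or "wrist"; returns (picture, depth): 400x640x3 uint8, red, green, blue; 400x640 float32, m along the optical axis (not along the pixel's ray), 0 where there is no reading.
- bot.camera_model(name): a dict with "fx", "fy", "cx", "cy" (pixels), "dist_coeffs" ([k1, k2, p1, p2, k3] as OpenCV has them; the pictures are not rectified), "world_to_cam" (4x4, takes a point from world to camera coordinates). Camera axes: x right, y down, z forward; pixel columns grow to the right and rows downward; lengths in m; the calibration is good to about 2 mm. A picture is of the moment at which its call begins: read the wrist's pose just before it. camera_model takes no time and is no camera call; for the wrist camera it gives the pose at the moment of the call.
- bot.job_done(): hands the job in, once; it reports no verdict.
Trained networks look in the newest picture that a camera, given by its name, has taken for a name from the list of things; names that differ only in an ending like _2 or _b are one class to them, and where a whole thing is asked for, a point or a joint stands for the part that bears it (a point fixed in the world has none). Each returns a list of dicts, best first, with "confidence" (0 to 1); they miss things now and then, are a little off and sometimes report something else, mostly with a low value. They report only what shows in the picture. A call takes as long as a camera call. They do not tell look-alikes from the thing itself.
- bot.search_frame(camera, query): "xyz" ([x, y, z] in m, in the coordinates of the camera as it stood for that picture, good to about 4 mm: the middle of the surface that is visible of it).
- bot.landmark_of(camera, query): "xyz" ([x, y, z] in m, in the coordinates of the camera as it stood for that picture, good to about 4 mm: a listed point, or the origin of a listed thing).
The state is a dict: "time_s": time; "qpos": joint angles; "joint_velocities": joint speeds; "joint_torque": joint torques, N m; "eef_pos": TCP position; "orientation": TCP orientation; "ft_force": force on the tool from outside, world axes, zero at the start; "wrist_torque": the same for the moment, N m; "grip_width": finger opening in m.
Only numpy, scipy, OpenCV 4.12 (cv2) and the standard library are available. Lean on these libraries where they do the work, as an engineer would, in place of code of your own. Each camera call takes 0.05 s, during which the arm holds its last target.

## Working session

There is one attempt and no reset: what is moved stays moved. The work goes in short steps, Python scripts to look and compute and a shell command to move; the robot and the scene stay as the last step left them, time stands still between calls to the robot, and variables do not carry over. Pictures are saved under pics/ and viewed, and the job is handed in when it is done.

```bash
ls; mkdir -p pics; python3 - <<'E'
from station import bot
import cv2
print(bot.observe())
for n in("scene","side","wrist"):
    p,d=bot.snapshot(n); cv2.imwrite(f"pics/{n}0.png",p[:,:,::-1])
    print(n,bot.camera_model(n))
    for q in("brush","canister","pot"):
        print(q,[( [round(v,3) for v in r["xyz"]],round(r["confidence"],2)) for r in bot.landmark_of(n,q)])
E
```

```text
pics
{'time_s': 0.0, 'qpos': array([-1.49730675e+00,  2.63498360e-01, -4.89803663e-02,  1.25939916e+00,
       -2.01804535e-05,  1.41552334e+00]), 'joint_velocities': array([-8.64370232e-04,  9.03700091e-06,  6.96577095e-04, -1.28085412e-04,
       -7.77370295e-05,  1.91862382e-03]), 'joint_torque': array([ 2.77666368e-03, -6.37626457e+01,  3.84568334e+01,  1.35265957e-02,
        1.23928307e-04,  1.13751253e-05]), 'eef_pos': array([ 0.1190356 , -0.51101162,  0.2224219 ]), 'orientation': array([-3.90865250e-04,  7.83189679e-01, -6.21782626e-01, -3.73858618e-04]), 'ft_force': array([-0.19772116,  0.00268881, -0.6179072 ]), 'wrist_torque': array([-0.025672  ,  0.04765324,  0.04697878]), 'grip_width': 0.08555337426267584}
scene {'fx': 471.72056850964833, 'fy': 471.72056850964833, 'cx': 319.9751264624049, 'cy': 207.62321106035188, 'dist_coeffs': array([-0.08206391,  0.        ,  0.        ,  0.        ,  0.        ]), 'world_to_cam': array([[-0.91039868,  0.41368604, -0.00617243,  0.44806702],
       [ 0.34483554,  0.75046699, -0.56381535, -0.15197285],
       [-0.22861033, -0.51542522, 
[... 689 characters left out ...]
], 0.9), ([0.089, 0.108, 0.826], 0.87)]
canister [([0.052, 0.023, 0.97], 0.84)]
pot [([-0.032, 0.093, 0.836], 0.57)]
wrist {'fx': 292.5402504997615, 'fy': 292.5402504997615, 'cx': 317.83881793064603, 'cy': 198.66146450795932, 'dist_coeffs': array([-0.00170293,  0.        ,  0.        ,  0.        ,  0.        ]), 'world_to_cam': array([[ 2.26062726e-01, -9.74112613e-01, -5.11413409e-04,
        -5.25209965e-01],
       [-9.32716488e-01, -2.16607272e-01,  2.88307549e-01,
        -3.76037699e-02],
       [-2.80954796e-01, -6.46985867e-02, -9.57537725e-01,
         3.78698289e-01],
       [ 0.00000000e+00,  0.00000000e+00,  0.00000000e+00,
         1.00000000e+00]])}
brush []
canister []
pot []
```

View pics/scene0.png

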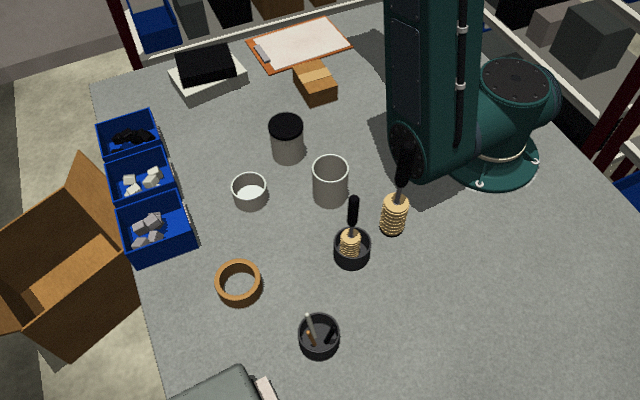

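View pics/side0.png

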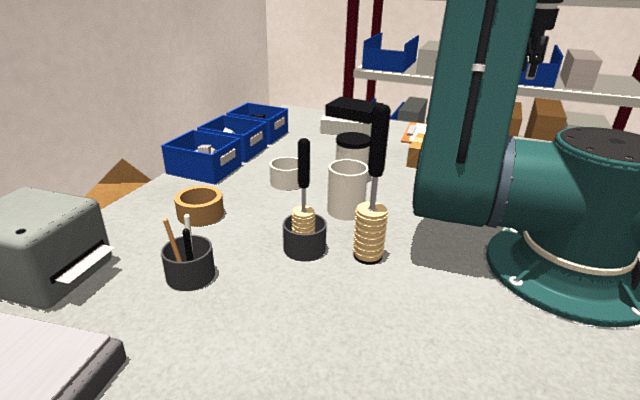

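Brush candidates are the small brush in the pot at scene (351,228) / side (304,185), and a larger free-standing one at scene (397,200) / side (375,185). I choose the one in the pot. The canister candidates are the tall open one at scene (330,180), the short one at (249,190) and the lidded one at (286,138). The pot candidates are the brush pot at (352,248) and the pen pot at (319,336).

```bash
cat > h.py <<'E'
from station import bot
import numpy as np, cv2
def cloud(n):
    p,d=bot.snapshot(n); m=bot.camera_model(n)
    K=np.array([[m['fx'],0,m['cx']],[0,m['fy'],m['cy']],[0,0,1.]])
    v,u=np.mgrid[0:400,0:640]
    uv=cv2.undistortPoints(np.stack([u.ravel(),v.ravel()],1).astype(float)[:,None],K,m['dist_coeffs'])[:,0]
    z=d.ravel(); P=np.c_[uv*z[:,None],z]; T=np.linalg.inv(m['world_to_cam'])
    W=P@T[:3,:3].T+T[:3,3]; W[z<=0]=np.nan
    return p,W.reshape(400,640,3)
def circ(P):
    A=np.c_[2*P,np.ones(len(P))]; s=np.linalg.lstsq(A,(P**2).sum(1),rcond=None)[0]
    return s[:2],np.sqrt(s[2]+s[:2]@s[:2])
E
python3 - <<'E'
from h import *
for n,boxes in (("scene",dict(brush=(335,190,370,260),pot=(325,215,378,275),can=(305,145,355,212),big=(378,140,412,240))),("side",dict(brush=(290,135,318,235),pot=(278,205,332,262),can=(322,155,366,222),big=(350,100,392,265)))):
    p,W=cloud(n)
    for k,(a,b,c,d) in boxes.items():
        S=W[b:d,a:c].reshape(-1,3); S=S[~np.isnan(S[:,0])]
        if k in("pot","can"):
            h=.06 if k=="pot" else .11
            r=S[(abs(S[:,2]-h)<.006)]
            if k=="pot": 
                pass
            # robust: iterate
            c0,R=circ(r[:,:2])
            for _ in range(8):
                e=np.hypot(*(r[:,:2]-c0).T); g=abs(e-(.040 if k=="pot" else .041))<.008
                if g.sum()<20: break
                c0,R=circ(r[g][:,:2])
            print(n,k,len(r),g.sum(),c0,R,"top",np.percentile(S[:,2],[50,99]))
        else:
            print(n,k,"zmax",np.nanpercentile(S[:,2],99.5))
            for lo,hi in((.07,.09),(.14,.17),(.17,.2),(.2,.23),(.23,.28)):
                q=S[(S[:,2]>lo)&(S[:,2]<hi)]
                if len(q): print("  ",lo,len(q),np.median(q,0).round(4))
    a,b,c,d=(280,120,400,270); cv2.imwrite(f"pics/{n}_crop.png",cv2.resize(p[b:d,a:c,::-1],None,fx=4,fy=4))
E
```

```text
scene brush zmax 0.2266694506423733
   0.07 288 [0.4809 0.1313 0.0836]
   0.14 74 [0.4831 0.1353 0.1556]
   0.17 96 [0.4837 0.1348 0.1852]
   0.2 145 [0.4806 0.1322 0.2215]
scene pot 283 238 [0.4745063  0.13053021] 0.039933368746573515 top [0.002763   0.16975826]
scene can 247 247 [ 0.44739347 -0.04389441] 0.040771388064786224 top [0.02182552 0.22392373]
scene big zmax 0.2956743510319743
   0.07 148 [0.3708 0.1222 0.0824]
   0.14 110 [ 0.2959 -0.0033  0.1514]
   0.17 105 [0.3584 0.1107 0.1877]
   0.2 144 [0.3616 0.1127 0.2152]
   0.23 235 [0.3623 0.1117 0.2543]
side brush zmax 0.22546001571192725
   0.07 310 [0.473  0.1365 0.0828]
   0.14 188 [0.4727 0.1354 0.1558]
   0.17 205 [0.4729 0.1356 0.185 ]
   0.2 208 [0.4742 0.1345 0.215 ]
side pot 370 259 [0.47236171 0.13188883] 0.0396649138079757 top [0.02679902 0.08478201]
side can 269 225 [ 0.44562031 -0.04254417] 0.04071782237185249 top [0.06776175 0.1094852 ]
side big zmax 0.29369856680380546
   0.07 1038 [ 0.4488 -0.1742  0.0837]
   0.14 97 [0.351  0.1069 0.1557]
   0.17 222 [0.3488 0.1143 0.1883]
   0.2 304 [0.3485 0.1142 0.2152]
   0.23 528 [0.3481 0.1138 0.2553]
```

```bash
python3 - <<'E'
from h import *
for n in("scene","side"):
    bot.snapshot(n);T=np.linalg.inv(bot.camera_model(n)['world_to_cam'])
    for q in("brush","canister","pot"):
        for r in bot.landmark_of(n,q): print(n,q,(T[:3,:3]@r["xyz"]+T[:3,3]).round(4),r["confidence"])
E
```

```text
scene brush [0.3495 0.0982 0.0006] 0.73
scene brush [0.4762 0.1273 0.0058] 0.64
scene canister [ 0.4467 -0.0456  0.0019] 0.69
scene pot [ 4.735e-01  1.281e-01 -4.000e-04] 0.71
side brush [ 0.3551  0.1017 -0.0036] 0.98
side brush [0.4782 0.1264 0.0015] 0.83
side canister [ 0.4449 -0.038  -0.0019] 0.69
side pot [ 0.4702  0.1341 -0.0013] 0.56
```

View pics/side_crop.png

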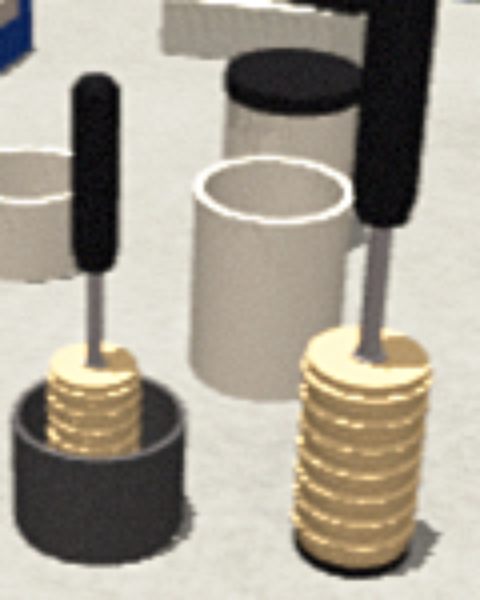

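The crop confirms the choice. The small brush stands in the dark pot, its head only just above the rim; the big one stands free at the right. Next I compute the tool-frame shifts.

```bash
cat >> h.py <<'E'
from scipy.spatial.transform import Rotation as Ro
def tool(goal,yaw=0.):
    s=bot.observe(); w,x,y,z=s['orientation']; R=Ro.from_quat([x,y,z,w])
    G=Ro.from_matrix([[np.cos(yaw),np.sin(yaw),0],[np.sin(yaw),-np.cos(yaw),0],[0,0,-1]])
    print("t",s['time_s'],"pos",s['eef_pos'].round(4),"lin mm",(R.inv().apply(np.array(goal)-s['eef_pos'])*1e3).round(1),"twist deg",np.degrees((R.inv()*G).as_rotvec()).round(2),"F",s['ft_force'].round(1),"w",round(s['grip_width'],4))
E
python3 -c "
from h import *
tool((.40,-.28,.31))"
```

```text
t 1.1 pos [ 0.1191 -0.5113  0.2229] lin mm [-161.6 -326.1  -87.1] twist deg [  0.    -0.   -76.89] F [-0.   0.1  0.6] w 0.0854
```

```bash
python3 -m handwheel '{"linear":[[-16,-33,-20],[-32,-65,-40],[-48,-98,-60],[-65,-130,-80],[-81,-163,-87],[-97,-196,-87],[-113,-228,-87],[-129,-261,-87],[-145,-294,-87],[-161,-326,-87]],"twist":[[0,0,-7],[0,0,-14],[0,0,-21],[0,0,-28],[0,0,-35],[0,0,-42],[0,0,-49],[0,0,-56],[0,0,-63],[0,0,-70]],"hand":[1,1,1,1,1,1,1,1,1,1]}'; python3 -c "
from h import *
tool((.4777,.1273,.30))"
```

```text
time_s: 1.93
eef_pos: [0.4013, -0.2791, 0.31]
orientation: [0.0, 0.998, -0.057, 0.0]
ft_force: [0.2, -1.3, -0.7]
grip_width: 0.0855
t 1.9333 pos [ 0.4013 -0.2791  0.31  ] lin mm [  29.6 -412.5   10. ] twist deg [ 0.01 -0.02 -6.54] F [ 0.2 -1.3 -0.7] w 0.0855
```

```bash
python3 -m handwheel '{"linear":[[15,-40,0],[29,-80,0],[29,-120,0],[30,-161,0],[30,-202,5],[30,-243,10],[30,-284,10],[30,-325,10],[30,-366,10],[30,-412,10]],"twist":[[0,0,-3],[0,0,-6.5],[0,0,-6.5],[0,0,-6.5],[0,0,-6.5],[0,0,-6.5],[0,0,-6.5],[0,0,-6.5],[0,0,-6.5],[0,0,-6.5]],"hand":[1,1,1,1,1,1,1,1,1,1]}'; python3 - <<'E'
from h import *
tool((.4777,.1273,.189))
m=bot.camera_model("wrist"); p,W=cloud("wrist"); cv2.imwrite("pics/w1.png",p[:,:,::-1])
E
```

```text
time_s: 2.77
eef_pos: [0.4785, 0.1226, 0.3001]
orientation: [-0.0, 1.0, -0.003, 0.0]
ft_force: [0.7, -0.9, -0.3]
grip_width: 0.0853
t 2.7667 pos [0.4785 0.1226 0.3001] lin mm [ -0.8  -4.7 111.1] twist deg [-0.   -0.03 -0.39] F [ 0.7 -0.9 -0.3] w 0.0853
```

View pics/w1.png

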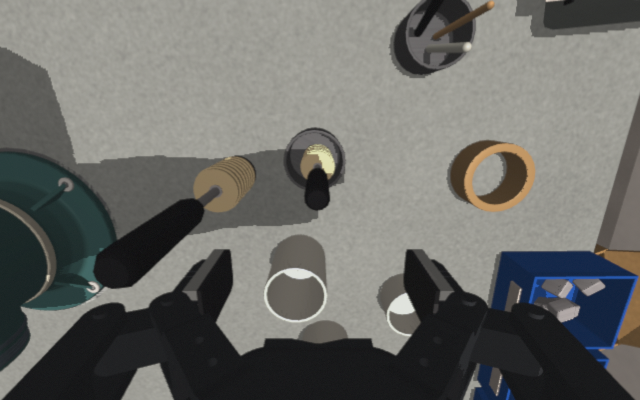

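The wrist picture shows the brush top at (317,193), midway between the fingers (x 218–418). Now I check it with depth.

```bash
python3 - <<'E'
from h import *
p,W=cloud("wrist")
S=W[165:215,295:340].reshape(-1,3)
for lo,hi in((.15,.18),(.18,.21),(.218,.24)):
    q=S[(S[:,2]>lo)&(S[:,2]<hi)]; print(len(q),np.median(q,0).round(4),q.min(0).round(4),q.max(0).round(4))
S=W[230:330,255:335].reshape(-1,3); r=S[abs(S[:,2]-.11)<.005]; print("can",circ(r[:,:2]))
S=W[120:195,280:350].reshape(-1,3); r=S[abs(S[:,2]-.06)<.006]; print("pot",circ(r[:,:2]))
tool((.4777,.1273,.189))
E
```

```text
129 [0.4762 0.1334 0.1662] [0.4659 0.1261 0.1502] [0.487  0.1348 0.1798]
174 [0.4764 0.1334 0.196 ] [0.466  0.1258 0.1801] [0.487  0.135  0.2098]
496 [0.4765 0.1262 0.2246] [0.4665 0.1157 0.2181] [0.4872 0.1347 0.2273]
can (array([ 0.44566323, -0.04637326]), np.float64(0.040691990084245774))
pot (array([0.47233618, 0.12695216]), np.float64(0.038876378984554975))
t 2.8667 pos [0.4786 0.1254 0.2996] lin mm [ -0.9  -1.8 110.6] twist deg [-0.06  0.01 -0.06] F [-1.2 -0.5 -0.4] w 0.0858
```

```bash
python3 -m handwheel '{"linear":[[-1,1,20],[-1,1,40],[-1,1,60],[-1,1,80],[-1,1,95],[-1,1,106],[-1,1,106],[-1,1,106],[-1,1,106],[-1,1,106]],"twist":[[0,0,0],[0,0,0],[0,0,0],[0,0,0],[0,0,0],[0,0,0],[0,0,0],[0,0,0],[0,0,0],[0,0,0]],"hand":[1,1,1,1,1,1,1,0.5,0,-1]}'; python3 -m handwheel '{"linear":[[0,0,0],[0,0,0],[0,0,0],[0,0,0],[0,0,0],[0,0,0],[0,0,0],[0,0,0],[0,0,0],[0,0,0]],"twist":[[0,0,0],[0,0,0],[0,0,0],[0,0,0],[0,0,0],[0,0,0],[0,0,0],[0,0,0],[0,0,0],[0,0,0]],"hand":[-1,-1,-1,-1,-1,-1,-1,-1,-1,-1]}'; python3 - <<'E'
from h import *
tool((.4777,.1273,.30))
p,W=cloud("side"); cv2.imwrite("pics/s2.png",p[:,:,::-1])
p,W=cloud("wrist"); cv2.imwrite("pics/w2.png",p[:,:,::-1])
E
```

```text
time_s: 3.7
eef_pos: [0.4782, 0.1195, 0.1947]
orientation: [-0.0, 1.0, -0.003, 0.001]
ft_force: [0.5, -0.1, -0.7]
grip_width: 0.0513
time_s: 4.53
eef_pos: [0.4781, 0.1196, 0.1945]
orientation: [-0.0, 1.0, -0.003, 0.001]
ft_force: [-0.3, 0.1, 5.4]
grip_width: 0.0201
t 4.5333 pos [0.4781 0.1196 0.1945] lin mm [  -0.3   -7.7 -105.5] twist deg [-0.01 -0.07 -0.39] F [-0.3  0.1  5.4] w 0.0201
```

View pics/s2.png

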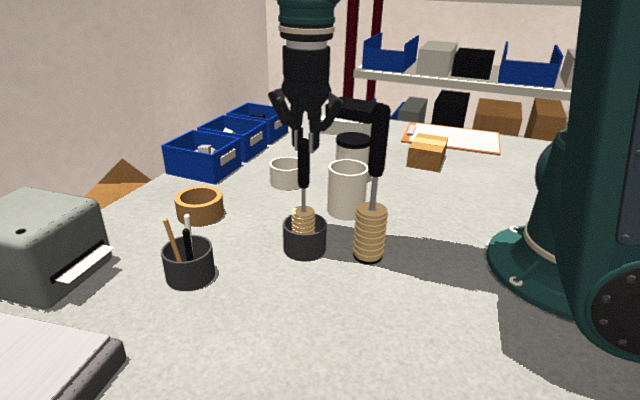

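View pics/w2.png

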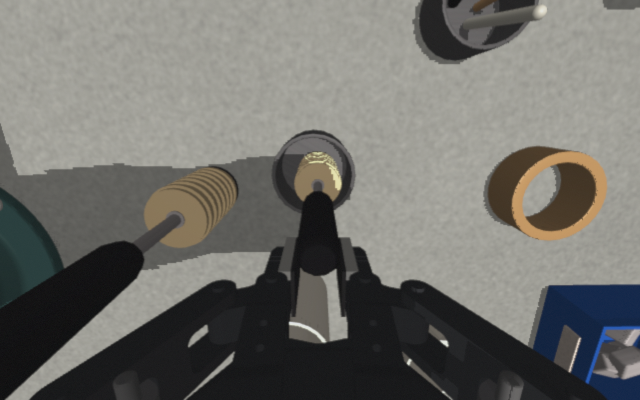

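The jaws are closed on the small handle: top at wrist (318,262), pads at x≈297 and 343. But the TCP is about 5 mm off the brush axis in y. Time is ample, so I re-centre and re-grip.

```bash
python3 -m handwheel '{"linear":[[0,0,0],[0,0,0],[0,0,0],[0,0,0],[0,-3,0],[0,-6,0],[0,-6,0],[0,-6,0],[0,-6,0],[0,-6,0]],"twist":[[0,0,0],[0,0,0],[0,0,0],[0,0,0],[0,0,0],[0,0,0],[0,0,0],[0,0,0],[0,0,0],[0,0,0]],"hand":[0,0,0,0,0,0,0,0,0,0]}'; python3 - <<'E'
from h import *
tool((.4765,.1255,.194))
p,W=cloud("wrist"); cv2.imwrite("pics/w3.png",p[:,:,::-1])
S=W[180:290,295:345].reshape(-1,3); q=S[(S[:,2]>.223)&(S[:,2]<.24)]; print(len(q),np.median(q,0).round(4),q.min(0).round(4),q.max(0).round(4))
tool((.4765,.1255,.194))
E
```

```text
time_s: 5.47
eef_pos: [0.4778, 0.1256, 0.1939]
orientation: [0.0, 1.0, -0.003, -0.0]
ft_force: [0.3, -0.7, -0.7]
grip_width: 0.0426
t 5.4667 pos [0.4778 0.1256 0.1939] lin mm [-1.3  0.1 -0.1] twist deg [ 0.    0.   -0.39] F [ 0.3 -0.7 -0.7] w 0.0426
1071 [0.4773 0.1285 0.2251] [0.4679 0.1189 0.223 ] [0.4866 0.1386 0.2268]
t 5.5167 pos [0.4778 0.1255 0.1939] lin mm [-1.3  0.  -0.1] twist deg [ 0.    0.   -0.39] F [-0.1  0.3 -0.8] w 0.0424
```

View pics/w3.png

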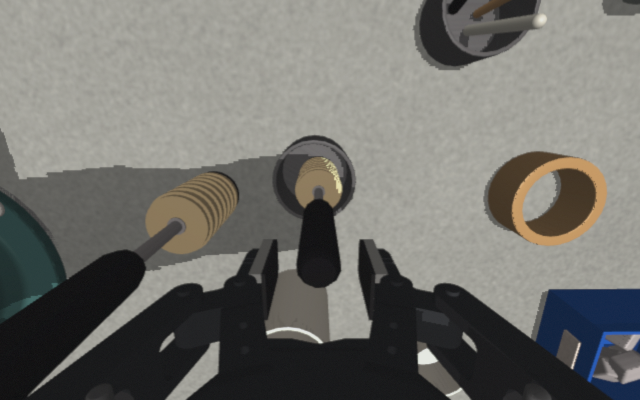

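The brush top at (319,262) is at y≈0.1287, so 3 mm more, then close.

```bash
python3 -m handwheel '{"linear":[[0,-3,0],[0,-3,0],[0,-3,0],[0,-3,0],[0,-3,0],[0,-3,0],[0,-3,0],[0,-3,0],[0,-3,0],[0,-3,0]],"twist":[[0,0,0],[0,0,0],[0,0,0],[0,0,0],[0,0,0],[0,0,0],[0,0,0],[0,0,0],[0,0,0],[0,0,0]],"hand":[0,0,-1,-1,-1,-1,-1,-1,-1,-1]}'; python3 -m handwheel '{"linear":[[0,0,0],[0,0,-3],[0,0,-10],[0,0,-20],[0,0,-30],[0,0,-40],[0,0,-50],[0,0,-60],[0,0,-70],[0,0,-80]],"twist":[[0,0,0],[0,0,0],[0,0,0],[0,0,0],[0,0,0],[0,0,0],[0,0,0],[0,0,0],[0,0,0],[0,0,0]],"hand":[-1,-1,-1,-1,-1,-1,-1,-1,-1,-1]}';python3 -m handwheel '{"linear":[[0,0,-10],[0,0,-20],[0,0,-30],[0,0,-40],[0,0,-50],[0,0,-60],[0,0,-60],[0,0,-60],[0,0,-60],[0,0,-60]],"twist":[[0,0,0],[0,0,0],[0,0,0],[0,0,0],[0,0,0],[0,0,0],[0,0,0],[0,0,0],[0,0,0],[0,0,0]],"hand":[-1,-1,-1,-1,-1,-1,-1,-1,-1,-1]}'; python3 - <<'E'
from h import *
tool((.4463,-.044,.334))
for n in("side","scene","wrist"):
    p,W=cloud(n); cv2.imwrite(f"pics/{n}4.png",p[:,:,::-1]); np.save(n+"4.npy",W)
tool((.4463,-.044,.334))
E
```

```text
time_s: 6.35
eef_pos: [0.478, 0.1286, 0.1941]
orientation: [-0.0, 1.0, -0.003, 0.0]
ft_force: [1.1, 0.3, 5.1]
grip_width: 0.0194
time_s: 7.18
eef_pos: [0.4775, 0.1285, 0.2747]
orientation: [0.0, 1.0, -0.003, -0.0]
ft_force: [0.2, 0.1, -2.2]
grip_width: 0.0196
time_s: 8.02
eef_pos: [0.4775, 0.1285, 0.3333]
orientation: [0.0, 1.0, -0.003, -0.0]
ft_force: [0.9, -0.0, -1.1]
grip_width: 0.0194
t 8.0167 pos [0.4775 0.1285 0.3333] lin mm [-30.1 172.7  -0.6] twist deg [ 0.01  0.06 -0.39] F [ 0.9 -0.  -1.1] w 0.0194
t 8.1667 pos [0.4776 0.1285 0.3335] lin mm [-30.2 172.7  -0.4] twist deg [ 0.    0.04 -0.39] F [-0.4  0.3 -0.9] w 0.0197
```

View pics/side4.png

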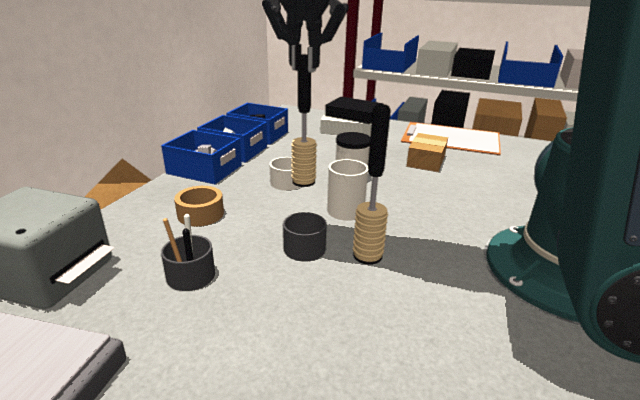

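View pics/scene4.png

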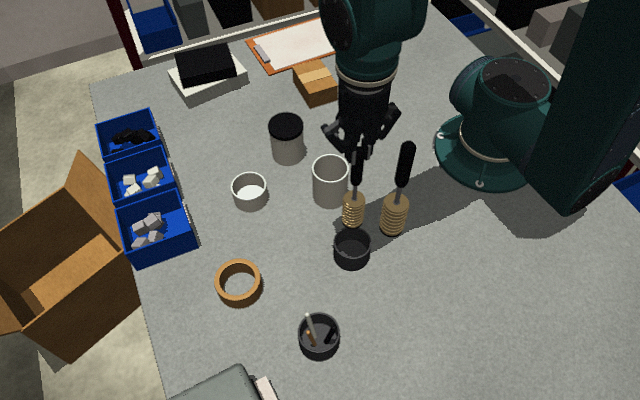

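View pics/wrist4.png

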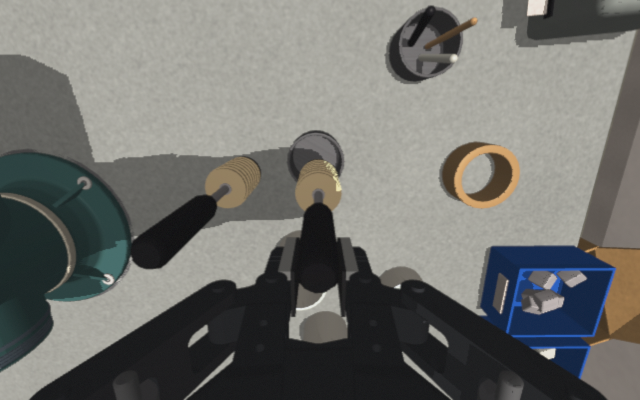

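The brush is lifted straight. In the side view its head is at (304,140–185) and the empty pot at (305,237). Next I measure head axis, end height, pot and canister.

```bash
python3 - <<'E'
from h import *
def rim(S,h,r0,tol=.006):
    S=S.reshape(-1,3); r=S[abs(S[:,2]-h)<tol][:,:2]; c,R=circ(r)
    for _ in range(8):
        g=abs(np.hypot(*(r-c).T)-r0)<.006; c,R=circ(r[g])
    return g.sum(),c.round(4),round(R,4)
W=np.load("side4.npy"); print("pot",rim(W[210:245,280:330],.06,.04)); print("can",rim(W[158:200,325:368],.11,.041))
S=W[135:190,288:320].reshape(-1,3)
S=S[(S[:,1]>.08)&(S[:,1]<.18)&(S[:,2]>.12)]; print("endz",np.percentile(S[:,2],[0,1,99]))
for lo in(.15,.17,.19,.21):
    q=S[(S[:,2]>lo)&(S[:,2]<lo+.02)]
    if len(q)>10: print(lo,len(q),circ(q[:,:2]),np.median(q,0).round(4))
W=np.load("scene4.npy"); print("pot",rim(W[225:262,328:376],.06,.04)); print("can",rim(W[150:190,308:352],.11,.041))
S=W[185:232,338:370].reshape(-1,3); S=S[(S[:,1]>.08)&(S[:,1]<.18)&(S[:,2]>.12)]; print("endz",np.percentile(S[:,2],[0,1,99]))
for lo in(.15,.17,.19,.21):
    q=S[(S[:,2]>lo)&(S[:,2]<lo+.02)]
    if len(q)>10: print(lo,len(q),circ(q[:,:2]),np.median(q,0).round(4))
W=np.load("wrist4.npy"); print("pot",rim(W[125:200,280:350],.06,.04))
S=W[160:215,290:345].reshape(-1,3); S=S[(S[:,2]>.12)&(S[:,2]<.26)]; print("endz",np.percentile(S[:,2],[0,1,99]))
q=S[(S[:,2]<.215)&(S[:,2]>.15)]; print(circ(q[:,:2]))
E
```

```text
pot (np.int64(330), array([0.4725, 0.1317]), np.float64(0.0398))
can (np.int64(237), array([ 0.4455, -0.0424]), np.float64(0.0408))
endz [0.14392518 0.14556305 0.23025995]
0.15 251 (array([0.4766247 , 0.12776497]), np.float64(0.02028663084511193)) [0.4686 0.1437 0.1601]
0.17 256 (array([0.47684899, 0.12773282]), np.float64(0.020358919664203428)) [0.4691 0.1439 0.1802]
0.19 264 (array([0.47668313, 0.12770189]), np.float64(0.020253996111025564)) [0.4693 0.1438 0.2002]
0.21 327 (array([0.47559605, 0.13070371]), np.float64(0.01607579505534971)) [0.4728 0.1373 0.2218]
pot (np.int64(233), array([0.4747, 0.1308]), np.float64(0.0398))
can (np.int64(242), array([ 0.4475, -0.0439]), np.float64(0.0409))
endz [0.1451869  0.14661056 0.26568761]
0.15 117 (array([0.47777983, 0.1264894 ]), np.float64(0.021200901291052877)) [0.4885 0.1432 0.1595]
0.17 121 (array([0.47792591, 0.12674254]), np.float64(0.02090307260520189)) [0.4886 0.1434 0.1807]
0.19 120 (array([0.47765657, 0.1266188 ]), np.float64(0.021056093719936126)) [0.4878 0.1437 0.2004]
0.21 354 (array([0.47928241, 0.12874219]), np.float64(0.016062786095763556)) [0.4816 0.1317 0.223 ]
pot (np.int64(370), array([0.4727, 0.1309]), np.float64(0.0396))
endz [0.14404978 0.15707397 0.25222499]
(array([0.47671036, 0.1268285 ]), np.float64(0.021943118723406905))
```

```bash
python3 -m handwheel '{"linear":[[-2,10,0],[-6,30,0],[-10,52,0],[-14,76,0],[-18,100,0],[-22,124,0],[-26,146,0],[-29,162,0],[-30,170,0],[-30,170,0]],"twist":[[0,0,0],[0,0,0],[0,0,0],[0,0,0],[0,0,0],[0,0,0],[0,0,0],[0,0,0],[0,0,0],[0,0,0]],"hand":[-1,-1,-1,-1,-1,-1,-1,-1,-1,-1]}'; python3 - <<'E'
from h import *
tool((.4465,-.0417,.2065))
for n in("side","scene"):
    p,W=cloud(n); cv2.imwrite(f"pics/{n}5.png",p[:,:,::-1])
    S=W.reshape(-1,3); S=S[(S[:,0]>.40)&(S[:,0]<.50)&(S[:,1]>-.09)&(S[:,1]<.01)]
    q=S[(S[:,2]>.155)&(S[:,2]<.21)]; print(n,"brush",len(q),circ(q[:,:2]))
    r=S[abs(S[:,2]-.11)<.005][:,:2]; c,R=circ(r)
    for _ in range(8):
        g=abs(np.hypot(*(r-c).T)-.041)<.006; c,R=circ(r[g])
    print("can",g.sum(),c,R, "endz",np.percentile(S[S[:,2]>.125][:,2],[0,1]))
tool((.4465,-.0417,.2065))
E
```

```text
time_s: 9.0
eef_pos: [0.4463, -0.0426, 0.3338]
orientation: [0.0, 1.0, -0.004, -0.0]
ft_force: [0.2, -0.4, -1.3]
grip_width: 0.0196
t 9.0 pos [ 0.4463 -0.0426  0.3338] lin mm [  0.2  -1.  127.3] twist deg [ 0.01  0.01 -0.51] F [ 0.2 -0.4 -1.3] w 0.0196
side brush 536 (array([ 0.44569528, -0.0429515 ]), np.float64(0.020042690368660274))
can 214 [ 0.44562812 -0.04231651] 0.040846139714859335 endz [0.14448111 0.14853976]
scene brush 330 (array([ 0.44719437, -0.04271169]), np.float64(0.020477662219965338))
can 179 [ 0.44744641 -0.04382783] 0.040632688710019474 endz [0.14483452 0.15664104]
t 9.1 pos [ 0.4466 -0.0411  0.3339] lin mm [-1.000e-01  7.000e-01  1.274e+02] twist deg [-0.01  0.   -0.42] F [ 0.5 -0.1 -1.4] w 0.0198
```

View pics/side5.png

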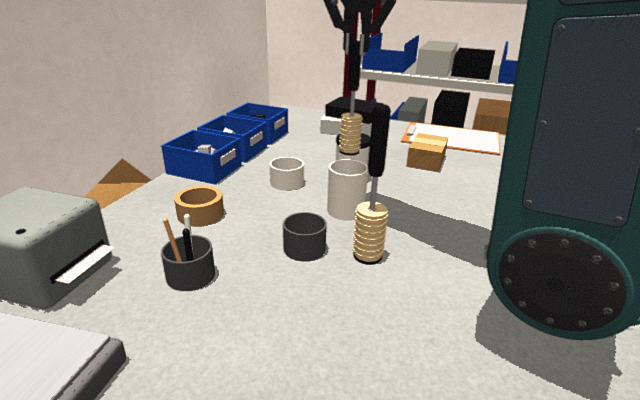

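The brush is over the canister mouth (side view, head at (350,135), canister at (347,190)), centred within 1 mm. First stroke.

```bash
python3 -m handwheel '{"linear":[[0,0,15],[0,0,30],[0,0,46],[0,0,62],[0,0,78],[0,0,94],[0,0,108],[0,0,119],[0,0,126],[0,0,126]],"twist":[[0,0,0],[0,0,0],[0,0,0],[0,0,0],[0,0,0],[0,0,0],[0,0,0],[0,0,0],[0,0,0],[0,0,0]],"hand":[-1,-1,-1,-1,-1,-1,-1,-1,-1,-1]}'; python3 - <<'E'
from h import *
tool((.4465,-.0417,.2065))
for n in("side","scene"):
    p,W=cloud(n); cv2.imwrite(f"pics/{n}6.png",p[:,:,::-1])
    S=W.reshape(-1,3); S=S[(S[:,0]>.40)&(S[:,0]<.50)&(S[:,1]>-.09)&(S[:,1]<.01)]
    q=S[(S[:,2]>.155)&(S[:,2]<.17)]; print(n,"handle",len(q),circ(q[:,:2]))
    r=S[abs(S[:,2]-.11)<.005][:,:2]; c,R=circ(r)
    for _ in range(8):
        g=abs(np.hypot(*(r-c).T)-.041)<.006; c,R=circ(r[g])
    print("can",g.sum(),c,R)
E
```

```text
time_s: 9.93
eef_pos: [0.4462, -0.0403, 0.2068]
orientation: [-0.0, 1.0, -0.003, -0.001]
ft_force: [0.6, 0.8, -2.2]
grip_width: 0.0197
t 9.9333 pos [ 0.4462 -0.0403  0.2068] lin mm [0.3 1.4 0.3] twist deg [-0.03  0.1  -0.33] F [ 0.6  0.8 -2.2] w 0.0197
side handle 67 (array([ 0.44516905, -0.03929095]), np.float64(0.009159218804435142))
can 201 [ 0.44554676 -0.0424802 ] 0.04081557362370982
scene handle 36 (array([ 0.44775382, -0.04078018]), np.float64(0.008897775084023313))
can 192 [ 0.44741235 -0.04396637] 0.04074132338067264
```

View pics/scene6.png

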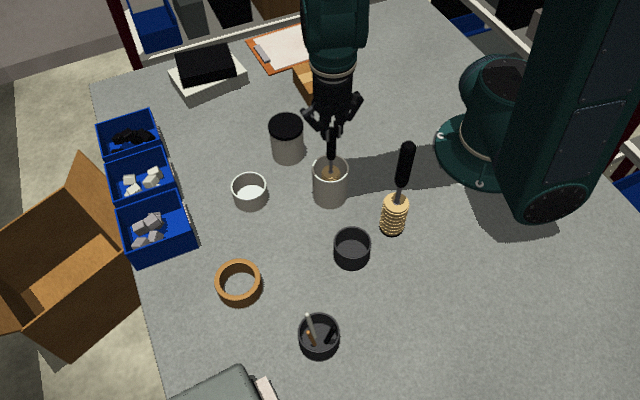

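The head is down inside the tall canister (scene (331,172)); the canister is unmoved, no contact force, end ≈18 mm above the underside. Draw up, then two more strokes.

```bash
python3 -m handwheel '{"linear":[[0,1,-8],[0,2,-20],[0,2,-32],[0,2,-44],[0,2,-56],[0,2,-63],[0,2,-66],[0,2,-66],[0,2,-66],[0,2,-66]],"twist":[[0,0,0],[0,0,0],[0,0,0],[0,0,0],[0,0,0],[0,0,0],[0,0,0],[0,0,0],[0,0,0],[0,0,0]],"hand":[-1,-1,-1,-1,-1,-1,-1,-1,-1,-1]}'; python3 - <<'E'
from h import *
tool((.4465,-.0417,.2065))
p,W=cloud("scene"); cv2.imwrite("pics/scene7.png",p[100:230,270:420,::-1].repeat(4,0).repeat(4,1))
E
```

```text
time_s: 10.87
eef_pos: [0.4464, -0.0432, 0.2734]
orientation: [-0.0, 1.0, -0.003, -0.0]
ft_force: [-0.5, -0.1, -0.5]
grip_width: 0.0196
t 10.8667 pos [ 0.4464 -0.0432  0.2734] lin mm [ 0.1 -1.5 66.9] twist deg [-0.01  0.04 -0.39] F [-0.5 -0.1 -0.5] w 0.0196
```

View pics/scene7.png

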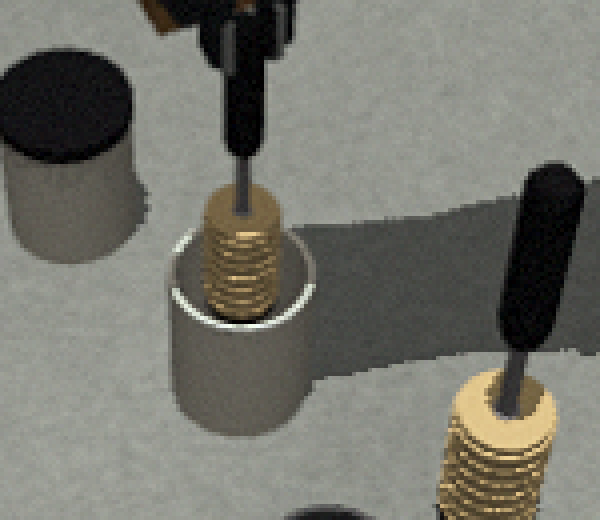

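The end is still inside the mouth (crop (240,310)), about 85 mm up. Second stroke, draw up, third stroke.

```bash
python3 -m handwheel '{"linear":[[0,0,8],[0,0,20],[0,0,32],[0,0,44],[0,0,56],[0,0,63],[0,0,66],[0,0,66],[0,0,66],[0,0,66]],"twist":[[0,0,0],[0,0,0],[0,0,0],[0,0,0],[0,0,0],[0,0,0],[0,0,0],[0,0,0],[0,0,0],[0,0,0]],"hand":[-1,-1,-1,-1,-1,-1,-1,-1,-1,-1]}'; python3 -m handwheel '{"linear":[[0,0,-8],[0,0,-20],[0,0,-32],[0,0,-44],[0,0,-56],[0,0,-63],[0,0,-66],[0,0,-66],[0,0,-66],[0,0,-66]],"twist":[[0,0,0],[0,0,0],[0,0,0],[0,0,0],[0,0,0],[0,0,0],[0,0,0],[0,0,0],[0,0,0],[0,0,0]],"hand":[-1,-1,-1,-1,-1,-1,-1,-1,-1,-1]}';  python3 -m handwheel '{"linear":[[0,0,8],[0,0,20],[0,0,32],[0,0,44],[0,0,56],[0,0,63],[0,0,66],[0,0,66],[0,0,66],[0,0,66]],"twist":[[0,0,0],[0,0,0],[0,0,0],[0,0,0],[0,0,0],[0,0,0],[0,0,0],[0,0,0],[0,0,0],[0,0,0]],"hand":[-1,-1,-1,-1,-1,-1,-1,-1,-1,-1]}'; python3 -c "
from h import *
tool((.4465,-.0432,.3335))"
```

```text
time_s: 11.75
eef_pos: [0.4469, -0.0433, 0.2083]
orientation: [0.0, 1.0, -0.003, 0.0]
ft_force: [-0.2, 0.4, -2.0]
grip_width: 0.0193
time_s: 12.58
eef_pos: [0.4464, -0.0432, 0.2734]
orientation: [-0.0, 1.0, -0.003, -0.0]
ft_force: [0.3, -0.1, -1.5]
grip_width: 0.0196
time_s: 13.42
eef_pos: [0.4469, -0.0433, 0.2084]
orientation: [0.0, 1.0, -0.003, 0.0]
ft_force: [0.3, 0.2, -1.6]
grip_width: 0.0196
t 13.4167 pos [ 0.4469 -0.0433  0.2084] lin mm [-3.000e-01 -1.000e-01 -1.251e+02] twist deg [ 0.01 -0.05 -0.39] F [ 0.3  0.2 -1.6] w 0.0196
```

Now up and out, then across to the pot.

```bash
python3 -m handwheel '{"linear":[[0,0,-12],[0,0,-28],[0,0,-44],[0,0,-60],[0,0,-76],[0,0,-92],[0,0,-106],[0,0,-118],[0,0,-125],[0,0,-125]],"twist":[[0,0,0],[0,0,0],[0,0,0],[0,0,0],[0,0,0],[0,0,0],[0,0,0],[0,0,0],[0,0,0],[0,0,0]],"hand":[-1,-1,-1,-1,-1,-1,-1,-1,-1,-1]}'; python3 -m handwheel '{"linear":[[2,-10,0],[6,-30,0],[10,-52,0],[14,-76,0],[18,-100,0],[22,-124,0],[25,-148,0],[26,-166,0],[26,-176,0],[26,-176,0]],"twist":[[0,0,0],[0,0,0],[0,0,0],[0,0,0],[0,0,0],[0,0,0],[0,0,0],[0,0,0],[0,0,0],[0,0,0]],"hand":[-1,-1,-1,-1,-1,-1,-1,-1,-1,-1]}'; python3 - <<'E'
from h import *
tool((.4736,.132,.196))
for n in("side","scene"):
    p,W=cloud(n); cv2.imwrite(f"pics/{n}8.png",p[:,:,::-1])
    F=W.reshape(-1,3); S=F[(F[:,0]>.42)&(F[:,0]<.52)&(F[:,1]>.08)&(F[:,1]<.18)]
    q=S[(S[:,2]>.155)&(S[:,2]<.21)]; print(n,"brush",len(q),circ(q[:,:2]))
    S2=F[(F[:,0]>.40)&(F[:,0]<.50)&(F[:,1]>-.09)&(F[:,1]<.01)]
    for k,T,h,r0 in(("pot",S,.06,.04),("can",S2,.11,.041)):
        r=T[abs(T[:,2]-h)<.005][:,:2]; c,R=circ(r)
        for _ in range(8):
            g=abs(np.hypot(*(r-c).T)-r0)<.006; c,R=circ(r[g])
        print(k,g.sum(),c,R)
    print("endz",np.percentile(S[S[:,2]>.1][:,2],[0,1]))
tool((.4736,.132,.196))
E
```

```text
time_s: 14.25
eef_pos: [0.4471, -0.0434, 0.3342]
orientation: [0.0, 1.0, -0.003, 0.001]
ft_force: [0.9, -0.6, -1.3]
grip_width: 0.0195
time_s: 15.08
eef_pos: [0.4735, 0.1344, 0.3322]
orientation: [-0.0, 1.0, -0.002, -0.001]
ft_force: [0.3, 0.3, -1.7]
grip_width: 0.0194
t 15.0833 pos [0.4735 0.1344 0.3322] lin mm [  0.3   2.4 136.2] twist deg [-0.01  0.06 -0.27] F [ 0.3  0.3 -1.7] w 0.0194
side brush 728 (array([0.47265739, 0.13344755]), np.float64(0.02034707014043123))
pot 289 [0.47255451 0.13159798] 0.03986057760720761
can 211 [ 0.44547177 -0.04244668] 0.040727798756555175
endz [0.14275721 0.14786475]
scene brush 339 (array([0.47375847, 0.13087331]), np.float64(0.021119921513909068))
pot 207 [0.47440972 0.13045778] 0.0398289156617365
can 217 [ 0.44751856 -0.04412787] 0.04095364377656848
endz [0.14279917 0.16176041]
t 15.1833 pos [0.4736 0.1325 0.3325] lin mm [1.000e-01 5.000e-01 1.365e+02] twist deg [ 0.02  0.03 -0.35] F [ 0.7 -0.3 -1.6] w 0.02
```

View pics/scene8.png

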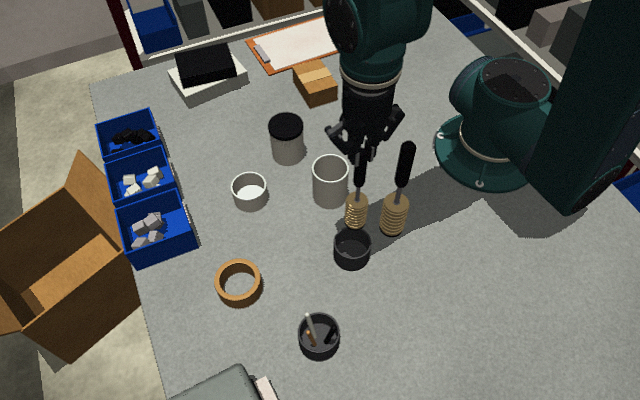

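The brush is over its own pot (scene (352,248)), centred within 1 mm, and the canister is unmoved. Lowering.

```bash
python3 -m handwheel '{"linear":[[0,0,15],[0,0,32],[0,0,50],[0,0,68],[0,0,86],[0,0,103],[0,0,117],[0,0,127],[0,0,132],[0,0,132]],"twist":[[0,0,0],[0,0,0],[0,0,0],[0,0,0],[0,0,0],[0,0,0],[0,0,0],[0,0,0],[0,0,0],[0,0,0]],"hand":[-1,-1,-1,-1,-1,-1,-1,-1,-1,-1]}';  python3 -m handwheel '{"linear":[[0,0,1],[0,0,2],[0,0,3],[0,0,4],[0,0,5],[0,0,5],[0,0,5],[0,0,5],[0,0,5],[0,0,5]],"twist":[[0,0,0],[0,0,0],[0,0,0],[0,0,0],[0,0,0],[0,0,0],[0,0,0],[0,0,0],[0,0,0],[0,0,0]],"hand":[-1,-1,-1,-1,-1,-1,-1,-1,-1,-1]}'
```

```text
time_s: 16.02
eef_pos: [0.4734, 0.1317, 0.2001]
orientation: [0.0, 1.0, -0.004, -0.001]
ft_force: [-0.2, -1.2, -1.9]
grip_width: 0.0197
time_s: 16.85
eef_pos: [0.4739, 0.1326, 0.1959]
orientation: [-0.0, 1.0, -0.003, 0.0]
ft_force: [-0.2, -0.1, -2.1]
grip_width: 0.0197
```

```bash
python3 -m handwheel '{"linear":[[0,0,0.5],[0,0,1],[0,0,1.5],[0,0,1.5],[0,0,1.5],[0,0,1.5],[0,0,1.5],[0,0,1.5],[0,0,1.5],[0,0,1.5]],"twist":[[0,0,0],[0,0,0],[0,0,0],[0,0,0],[0,0,0],[0,0,0],[0,0,0],[0,0,0],[0,0,0],[0,0,0]],"hand":[-1,-1,-1,-1,-1,-1,-1,-1,-1,-1]}'
```

```text
time_s: 17.68
eef_pos: [0.4738, 0.1326, 0.1944]
orientation: [-0.0, 1.0, -0.003, 0.0]
ft_force: [0.8, 1.0, -0.8]
grip_width: 0.0194
```

```bash
python3 -m handwheel '{"linear":[[0,0,0.5],[0,0,0.5],[0,0,0.5],[0,0,0.5],[0,0,0.5],[0,0,0.5],[0,0,0.5],[0,0,0.5],[0,0,0.5],[0,0,0.5]],"twist":[[0,0,0],[0,0,0],[0,0,0],[0,0,0],[0,0,0],[0,0,0],[0,0,0],[0,0,0],[0,0,0],[0,0,0]],"hand":[-1,-1,-0.4,-0.3,-0.2,0,0.2,0.4,0.6,0.8]}'; python3 - <<'E'
from h import *
tool((.4736,.132,.3))
p,W=cloud("wrist"); cv2.imwrite("pics/w9.png",p[:,:,::-1])
E
```

```text
time_s: 18.52
eef_pos: [0.4738, 0.1326, 0.1939]
orientation: [-0.0, 1.0, -0.003, -0.0]
ft_force: [-0.1, -0.1, 0.4]
grip_width: 0.0769
t 18.5167 pos [0.4738 0.1326 0.1939] lin mm [  -0.2    0.6 -106.1] twist deg [-0.    0.   -0.39] F [-0.1 -0.1  0.4] w 0.0769
```

View pics/w9.png

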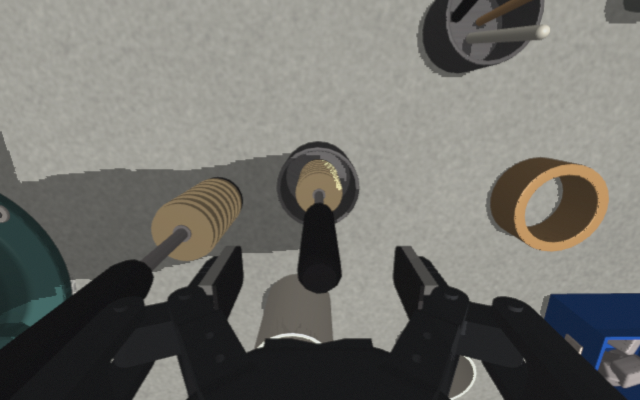

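Jaws are open, and the brush stands free in the pot (top at (319,270)). Raise straight up and check.

```bash
python3 -m handwheel '{"linear":[[0,0,-8],[0,0,-20],[0,0,-35],[0,0,-52],[0,0,-70],[0,0,-90],[0,0,-108],[0,0,-120],[0,0,-125],[0,0,-125]],"twist":[[0,0,0],[0,0,0],[0,0,0],[0,0,0],[0,0,0],[0,0,0],[0,0,0],[0,0,0],[0,0,0],[0,0,0]],"hand":[0.9,0.9,0.9,0.9,0.9,0.9,0.9,0.9,0.9,0.9]}'; python3 - <<'E'
from h import *
tool((.4736,.132,.3))
for n in("side","scene"):
    p,W=cloud(n); cv2.imwrite(f"pics/{n}10.png",p[:,:,::-1])
    F=W.reshape(-1,3); S=F[(F[:,0]>.42)&(F[:,0]<.52)&(F[:,1]>.08)&(F[:,1]<.18)&(F[:,2]<.24)]
    for lo,hi in((.065,.083),(.145,.175),(.18,.21)):
        q=S[(S[:,2]>lo)&(S[:,2]<hi)]; print(n,lo,len(q),circ(q[:,:2]))
    print("top",np.percentile(S[:,2],99.8))
    S2=F[(F[:,0]>.40)&(F[:,0]<.50)&(F[:,1]>-.09)&(F[:,1]<.01)]
    for k,T,h,r0 in(("pot",S,.06,.04),("can",S2,.11,.041)):
        r=T[abs(T[:,2]-h)<.005][:,:2]; c,R=circ(r)
        for _ in range(8):
            g=abs(np.hypot(*(r-c).T)-r0)<.006; c,R=circ(r[g])
        print(k,g.sum(),c,R)
E
```

```text
time_s: 19.4
eef_pos: [0.4742, 0.1326, 0.32]
orientation: [-0.0, 1.0, -0.003, 0.001]
ft_force: [0.6, -0.7, -0.2]
grip_width: 0.081
t 19.4 pos [0.4742 0.1326 0.32  ] lin mm [-0.6  0.6 20. ] twist deg [-0.01 -0.1  -0.39] F [ 0.6 -0.7 -0.2] w 0.081
side 0.065 245 (array([0.47296019, 0.13367333]), np.float64(0.01855744034198806))
side 0.145 184 (array([0.47339141, 0.13276998]), np.float64(0.00945208030973188))
side 0.18 207 (array([0.47342726, 0.13205143]), np.float64(0.00996185932382265))
top 0.2256808852435703
pot 223 [0.47252642 0.13166182] 0.039659428379811325
can 217 [ 0.44570362 -0.04260859] 0.04096538898973415
scene 0.065 164 (array([0.47580593, 0.13272035]), np.float64(0.018063262084387993))
scene 0.145 82 (array([0.47523576, 0.13126252]), np.float64(0.010006136926093728))
scene 0.18 96 (array([0.47535753, 0.13186387]), np.float64(0.009760250451636596))
top 0.22736953906238952
pot 230 [0.47446038 0.13044917] 0.039824341625765855
can 171 [ 0.44751818 -0.04390717] 0.040788482932969244
```

View pics/side10.png

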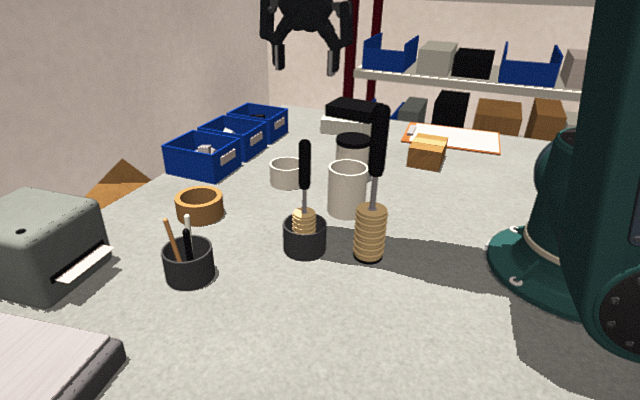

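The brush stands upright in its pot (side view (304,200)), the gripper is clear above it, and the canister at (347,190) is unmoved. Handing in.

```bash
python3 -c "
from h import *
print(bot.job_done())"
```

```text
the job is handed in; nothing more can be done
None
```

I took the smaller brush from its pot, brushed out the tall open canister with three strokes, put the brush back upright in its own pot and let go. The job was handed in at about 19.5 s of the 54 s allowed; no verdict was reported.

- **Strokes:** worked out from the tool height, the brush's end reached about 18–20 mm above the canister's underside on each stroke. It was drawn up to about 85 mm between strokes, still inside the mouth.
- **Brush at the end:** it is upright, about 1 mm from the pot's axis. Its top is at about 226 mm, which puts its end on the pot's floor.
- **Canister at the end:** it still stands upright, within 1 mm of where it started.
- **Gripper at the end:** it was open and clear above the brush.

Two things did not go as planned:

- **First grip:** it was more than 5 mm off-centre, so I opened the jaws, re-centred and gripped again.
- **Cameras:** the scene and side cameras disagreed by about 2 mm, which is within their calibration.

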